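Rack the griddle scraper on its sloped drip stand

TASK

Put the griddle scraper (the shorter of the two flat tools, whose blade is wider than it is long) away on its sloped steel drip stand: slide the blade under the keeper strip at the low end until its edge is fully home against the stop, with the handle lying in the rubber saddle between the two pegs at the high end. Set it down gently, let go of it, and leave the other things on the worktop where they are.

Things in the scene. Friction and masses are not known exactly. Their poses are not given: they have to be found in the camera images.
- scraper: Loose griddle scraper, 245 x 110 x 20 mm, about 0.26 kg, flat on the worktop at first. Origin: mid length and width, on the underside. x points from handle to blade edge, z up. Handle x -122 to -12 mm, 26 wide, z 0 to 20. Neck x -28 to 83, 14 wide, z -1 to 15. Blade x 63 to 123, 110 wide, z 0 to 2. Good grasp: across the handle at x = -22 (the saddle takes it at x = -105).
- blade_edge (a point): Middle of the scraper's blade edge, on its underside (scraper x = 123, y = 0, z = 0 mm).
- handle_rest (a point): Point on the underside of the scraper's handle that lies on the saddle (scraper x = -105, y = 0, z = 0 mm).
- stand: Fixed steel drip stand, foot plate 250 x 150 x 5 mm. Origin: centre of its foot on the worktop; x points level from the low slot end to the high saddle end (roughly away from the robot), z up. Behind the slot the middle of the stand is open: nothing but the foot plate and the saddle's mast.
- slope: Sloped part of the stand, fixed to it, rising at 30 degrees along the stand's x. Origin: on the deck at the middle of the stop, stand (-110, 0, 24) mm. x up the slope, y across, z square off the slope. The racked scraper points its x down the slope (against this x), its z along this z, its blade edge at x = 0. Deck under the blade: z = 0, x 0 to 37 mm.
- slot_mouth (a point): Middle of the slot's mouth, on the deck, at slope (27, 0, 0) mm. The slot is 130 mm wide between side cheeks and 9 mm high, under a keeper strip (slope x -3 to 16, z 9 to 12 mm) whose lip flares up to x = 27, z = 20 mm. The stop at slope x = 0 closes its far end.
- saddle (a point): Middle of the saddle's top, at slope (228, 0, 0) mm: a rubber bar 16 mm long (slope x 220 to 236), with two upright pegs at y = -27 and +27 mm, 10 mm thick, 44 mm apart inside, reaching slope z = 27 mm.
- fish_turner: Bystander: fish turner with a long blade (115 x 76 mm) and black handle, 310 x 76 x 20 mm, lying on the worktop nearest the robot; origin at the centre of its underside, x towards the blade.
- ramekin: Bystander: small white ribbed dish, diameter 68, height 38 mm; origin at the centre of its underside.
- tin: Bystander: food tin, diameter 58, height 72 mm; origin at the centre of its underside.
- burner_cap: Bystander: black cast disc, diameter 72, height 20 mm; origin at the centre of its underside.

How it is judged:
At the end, for the whole second after the job is handed in: Scraper at rest on the stand: blade edge under the keeper, within 7 mm of the stop and 14 mm of the middle; handle on the saddle within 6 mm of its top, between the pegs (14 mm of the middle); parallel to the slope within 0.15 rad; bystanders moved under 20 mm (x of blade_edge in the frame of slope between -0.004 and 0.007 m and y of blade_edge in the frame of slope between -0.014 and 0.014 m and z of blade_edge in the frame of slope between -0.004 and 0.008 m and y of handle_rest in the frame of slope between -0.014 and 0.014 m and z of handle_rest in the frame of slope between -0.004 and 0.006 m and angle between the z axis of scraper and the z axis of slope, either way round below 0.15 rad and linear speed of scraper below 0.01 m/s and angular speed of scraper below 0.1 rad/s and distance of each of fish_turner, ramekin, tin, burner_cap from where it was at the start of the episode below 0.02 m); the robot touches nothing.
It fails at once if the scraper is banged or forced against the stand (over 60 N) (contact force between scraper and stand above 60 N).
It fails at once if the fish turner is displaced by more than 20 mm (distance of fish_turner from where it was at the start of the episode above 0.02 m).
It fails at once if the ramekin is displaced by more than 20 mm (distance of ramekin from where it was at the start of the episode above 0.02 m).
It fails at once if the tin is displaced by more than 20 mm (distance of tin from where it was at the start of the episode above 0.02 m).
It fails at once if the burner cap is displaced by more than 20 mm (distance of burner_cap from where it was at the start of the episode above 0.02 m).
It also fails if it takes over 48 s, if anything falls off the work surface, if the arm or the gripper's body presses on something with over 40 N, if the wrist force passes 120 N, or if a joint passes its speed limit or range.

ROBOT

A 7-joint arm with a two-finger parallel gripper is mounted at the origin on a cart in front of the work surface, level with it; the furniture and walls round the work are solid. World frame = base frame: x ahead of the robot, y to its left, z up, the work surface at z = 0. Lengths are in m, angles in rad, forces in N, time in s.
With the tool pointing down it reaches from about 0.425 to 0.875 m from the base axis. Payload 4.7 kg.
Tool frame: the origin (TCP) lies at the very end of the fingers, on their centre line; the grasp point (between the pads) lies 19 mm behind it; z points along the fingers, y is the line along which they close (so a half turn about z gives the same grasp; the last joint's range is limited). The gripper opens to 87 mm and grips with 3 to 60 N. Pads are 19 mm wide; open, the fingers measure 117 mm over their backs; the gripper's body (75 mm by 190 mm) begins 51 mm behind the grasp point.
Start: joints at [-1.152, 0.321, -0.07, 1.45, 0.023, 1.371, -0.057], TCP at [0.256, 0.597, 0.223] pointing down, gripper open.
Joint ranges: [-2.86, 2.86], [-0.3, 2.09], [-1.38, 1.24], [0.06, 2.45], [-1.56, 4.7], [0.09, 2.05], [-2.69, 2.69]. Speed limits (rad/s): [2.57, 2.57, 3.14, 3.14, 3.14, 3.14, 3.14].

INTERFACE

Orientations are given as a rotation vector (axis times angle).
In Python, from bench import get_state, get_image, get_calibration, close_job gives the robot as it stands.
- The arm moves only by the shell command python3 -m crank 'ROWS' [FORCE]. ROWS is JSON, a list of rows, each a list of 5 numbers: the opening, from 0 (shut) to 1 (fully open), then the shift along the world's x, y, z in units of 0.2 m (1.0 is 0.2 m), then the turn about the world's z in units of 2 pi rad (1.0 is 2 pi rad). A call has 1 to 5 rows; each row is the pose to reach, as a shift and turn from the pose commanded when the call began, turning the shorter way round; what a row does not reach only later rows make up. A row lasts 1/8 s, in which the tool goes at most 62.5 mm and 10.7 degrees, less where a joint would pass 70% of its speed; a pose out of reach is approached as far as the arm can. A call with a number of a shift or a turn outside -1 to 1 is refused whole. A call with a gripper value outside its range is refused whole. The fingers move at their own pace and stop on an object; FORCE is the grip in N (left out, the last holds). Time passes only in rows, so rows that repeat a pose let the fingers close. It gives the time, the measured TCP pose, the force, the opening and the grip force at its end, in the units of the state.
- get_state(): the state, without advancing time (a new reading comes with each control period).
- get_image(name): name is "scene" or "top"; returns the picture (400x640x3 uint8, red, green, blue); there is no depth.
- get_calibration(name): a dict with "fovy" (degrees; the focal length in pixels is half the picture's height over the tangent of half this angle, whatever the lens; pixels are square), "cx", "cy" (the principal point, pixels), "k1" (the pictures are not rectified: a ray, as slopes to the right and down, at radius r is drawn at 1 + k1 r^2 times it, then the intrinsics apply), "R" (3x3) and "t" (3): a world point X has camera coordinates R X + t. Camera axes: x right, y down, z forward; pixel columns grow to the right and rows downward; lengths in m; the calibration is good to about 2 mm. A picture is of the moment at which its call begins. get_calibration takes no time and is no camera call.
- close_job(): hands the job in; it is judged then, once.
The state is a dict: "time": time; "joint_positions": joint angles; "qd": joint speeds; "joint_torque": joint torques, N m; "position": TCP position; "tool_rot": TCP orientation; "ft_force": force on the tool from outside, world axes, zero at the start; "torque": the same for the moment, N m; "grip_width": opening from 0.0 (shut) to 1.0 (fully open); "grip_force": force on a finger pad.
Only numpy, scipy, OpenCV 4.12 (cv2) and the standard library are available. Lean on these libraries where they do the work, as an engineer would, in place of code of your own. Each camera call takes 0.05 s, during which the arm holds its last target. There are 200 camera calls.

## Working session

There is one attempt and no reset: what is moved stays moved. The work goes in short steps, Python scripts to look and compute and a shell command to move; the robot and the scene stay as the last step left them, time stands still between calls to the robot, and variables do not carry over. Pictures are saved under pics/ and viewed, at most 10 in all, crops included, and the job is handed in when it is done.

```bash
ls; mkdir -p pics
python3 - <<'E'
from bench import *
import cv2
for n in("scene","top"):
    im=get_image(n); cv2.imwrite(f"pics/{n}0.png",cv2.cvtColor(im,cv2.COLOR_RGB2BGR)); print(n,get_calibration(n))
print(get_state())
E
```

```text
pics
scene {'fovy': 43.76651404216746, 'cx': 316.1024653448786, 'cy': 209.72236993861767, 'k1': -0.031130598412390086, 'R': array([[ 0.85808829, -0.51307626, -0.02091034],
       [-0.33476721, -0.52807113, -0.78043052],
       [ 0.38937822,  0.67667838, -0.62489276]]), 't': array([-0.4946428 ,  0.24300908,  1.31729332])}
top {'fovy': 48.30390139170059, 'cx': 318.6153344619775, 'cy': 200.121203191439, 'k1': -0.05029844642379641, 'R': array([[-0.02156852, -0.99973138,  0.00848342],
       [-0.99463726,  0.02059857, -0.10135298],
       [ 0.10115101, -0.01062396, -0.99481436]]), 't': array([-0.04647368,  0.57708191,  1.38032526])}
{'time': 0.1, 'joint_positions': array([-1.1519227 ,  0.32175364, -0.07009192,  1.45153369,  0.02262104,
        1.37082472, -0.05690986]), 'qd': array([-0.00085217, -0.00090305, -0.00172391, -0.00372782,  0.00096199,
       -0.00076103,  0.00030818]), 'joint_torque': array([-4.37469535e-04, -4.92571771e+01, -4.05971417e-01, -3.13397884e+01,
       -6.40859362e-02,  3.93627130e-02,  6.72024476e-05]), 'position': array([0.25582928, 0.59699798, 0.22157756]), 'tool_rot': array([-6.31393221e-01, -3.07724646e+00,  2.69538967e-03]), 'ft_force': array([-0.49407531,  0.06698117, -0.05363776]), 'torque': array([ 0.01646032,  0.00320601, -0.02580994]), 'grip_force': 0.0, 'grip_width': 0.9998722571397108}
```

View pics/scene0.png

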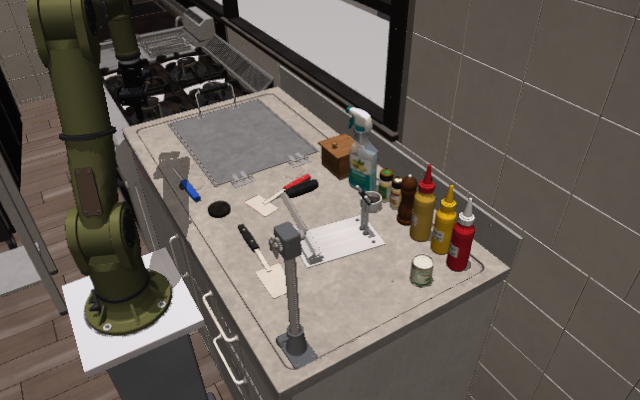

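View pics/top0.png

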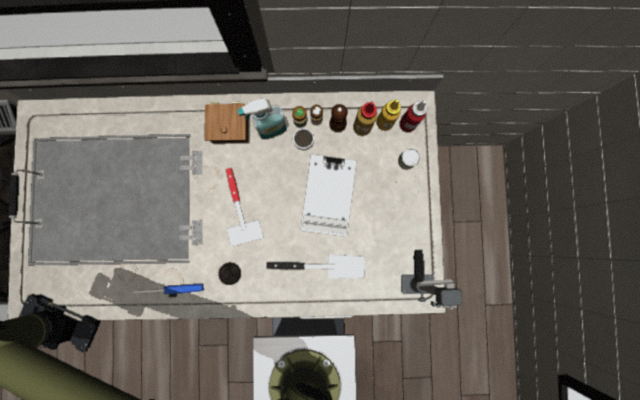

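The top view shows the red-handled scraper (handle ~(232,185), blade ~(244,233)). The stand has its slot near (327,225) and its saddle near (334,162). The turner's blade is at (346,267) and the burner cap at (230,273). I'll enlarge both regions next.

Run:
```python
import cv2
a=cv2.imread("pics/top0.png")[145:250,215:370]; b=cv2.imread("pics/scene0.png")[165:270,240:395]
cv2.imwrite("pics/c1.png",cv2.resize(a,None,fx=5,fy=5,interpolation=cv2.INTER_CUBIC))
cv2.imwrite("pics/c2.png",cv2.resize(b,None,fx=5,fy=5,interpolation=cv2.INTER_CUBIC))
```

```text
(no output)
```

View pics/c1.png

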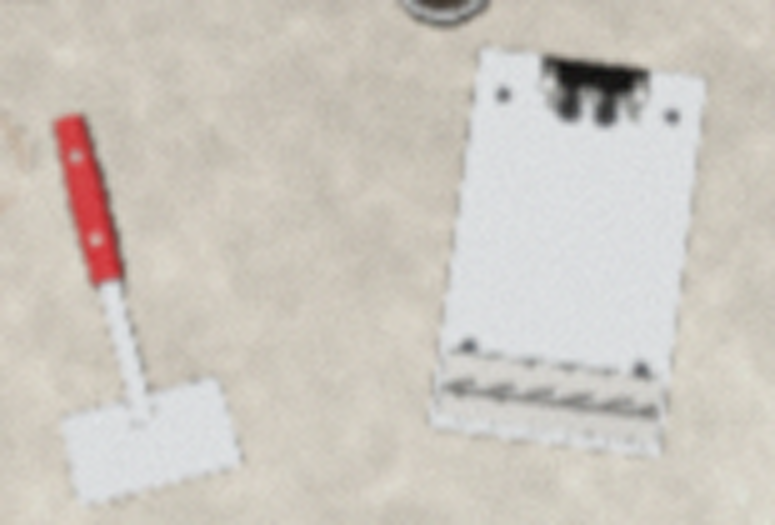

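View pics/c2.png

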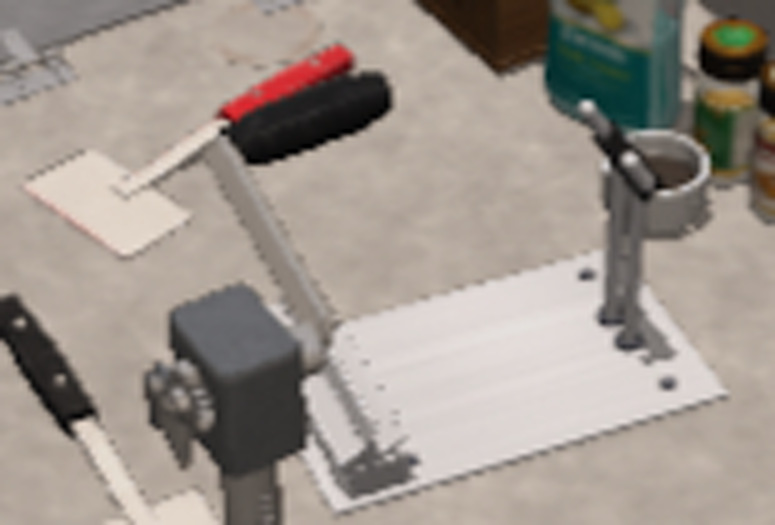

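The crops show these points:
- **Red handle:** ends at top-crop (70,118) and (107,282), rivets at (75,157) and (96,239).
- **Blade edge:** corners at (85,502) and (240,462).
- **Foot plate:** corners at (481,50), (706,80), (660,455) and (432,425).
- **Saddle:** black bar at (597,75). In the scene crop its pegs are at (588,108) and (637,165).

Next I'll triangulate these.

```bash
cat > h.py <<'E'
import numpy as np, cv2
from bench import *
def cam(n):
    c=get_calibration(n); f=200/np.tan(np.radians(c["fovy"]/2))
    return np.array([[f,0,c["cx"]],[0,f,c["cy"]],[0,0,1]]),np.array([c["k1"],0,0,0.]),np.array(c["R"]),np.array(c["t"])
def und(n,p):
    K,d,R,t=cam(n); return cv2.undistortPoints(np.array(p,float).reshape(-1,1,2),K,d).reshape(-1,2)
def plane(n,p,z):
    K,d,R,t=cam(n); u=und(n,p); r=np.c_[u,np.ones(len(u))]@R; C=-R.T@t
    return C+r*((z-C[2])/r[:,2])[:,None]
def tri(pt,ps):
    P=[np.c_[cam(n)[2],cam(n)[3]] for n in("top","scene")]
    X=cv2.triangulatePoints(P[0],P[1],und("top",pt).T,und("scene",ps).T); return (X[:3]/X[3]).T
T=lambda *p:np.array(p)/5.+[215,145]
S=lambda *p:np.array(p)/5.+[240,165]
E
cat > m.py <<'E'
from h import *
np.set_printoptions(precision=4,suppress=True)
a=cv2.imread("pics/top0.png");b=cv2.imread("pics/scene0.png")
def red(im,x0,x1,y0,y1):
    h=cv2.cvtColor(im,cv2.COLOR_BGR2HSV);m=cv2.inRange(h,(0,120,70),(8,255,255))|cv2.inRange(h,(172,120,70),(180,255,255))
    z=np.zeros_like(m);z[y0:y1,x0:x1]=m[y0:y1,x0:x1]
    c=max(cv2.findContours(z,0,cv2.CHAIN_APPROX_NONE)[0],key=cv2.contourArea);return cv2.minAreaRect(c)
r=red(a,215,250,160,210);print("red top",r)
bx=cv2.boxPoints(r);print("handle box z=.02",plane("top",bx,.02))
c=plane("top",[r[0]],.02)
print("handle centre",c)
print("rivets/tips tri",tri(T((75,157),(96,239)),S((318,62),(265,90))))
e=plane("top",T((85,502),(240,462),(214,380),(65,418)),.002);print("blade corners",e)
print("blade tri",tri(T((85,502),(240,462),(214,380),(65,418)),S((25,185),(125,257),(190,215),(85,150))))
ax=e[:2].mean(0)-c[0];print("scraper yaw",np.degrees(np.arctan2(ax[1],ax[0])),"dist",np.linalg.norm(ax[:2]))
f=plane("top",T((481,50),(706,80),(660,455),(432,425)),.005);print("foot",f,f.mean(0))
print("foot tri",tri(T((706,80)),S((727,395))), tri(T((660,455)),S((343,512))))
u=(f[0]+f[1]-f[2]-f[3]);print("stand yaw",np.degrees(np.arctan2(u[1],u[0])),np.linalg.norm(u)/2, np.linalg.norm(f[0]-f[1]))
print("pegs",tri(T((550,72),(643,83)),S((588,108),(637,165))))
y=np.arctan2(u[1],u[0]);o=f.mean(0);o[2]=0
def st(x,yy,z):return o+[x*np.cos(y)-yy*np.sin(y),x*np.sin(y)+yy*np.cos(y),z]
def sl(x,yy,z):
    s,k=.5,np.cos(np.pi/6);return st(-.110+x*k-z*s,yy,.024+x*s+z*k)
for n,p in dict(saddle=sl(.228,0,0),pegL=sl(.228,.027,.027),pegR=sl(.228,-.027,.027),mouth=sl(.027,0,0)).items():
    K,d,R,t=cam("top");q=[ (cv2.projectPoints(p.reshape(1,3),cv2.Rodrigues(cam(k)[2])[0],cam(k)[3],cam(k)[0],cam(k)[1])[0].ravel()-o2)*5 for k,o2 in(("top",[215,145]),("scene",[240,165]))]
    print(n,p,q)
E
python3 m.py
```

```text
red top ((232.0294189453125, 184.11767578125), (32.7423095703125, 6.305926322937012), 75.96376037597656)
handle box z=.02 [[0.6835 0.2393 0.02  ]
 [0.688  0.2196 0.02  ]
 [0.585  0.1944 0.02  ]
 [0.5805 0.2139 0.02  ]]
handle centre [[0.6341 0.2167 0.02  ]]
rivets/tips tri [[0.6596 0.223  0.0199]
 [0.6076 0.2079 0.0252]]
blade corners [[0.4392 0.2206 0.002 ]
 [0.4627 0.1213 0.002 ]
 [0.5155 0.1375 0.002 ]
 [0.4931 0.2333 0.002 ]]
blade tri [[0.438  0.2202 0.0071]
 [0.4617 0.1215 0.0041]
 [0.5153 0.1372 0.0046]
 [0.49   0.2336 0.0064]]
scraper yaw -165.9734869076567 dist 0.1887035547670265
foot [[ 0.7264 -0.038   0.005 ]
 [ 0.7037 -0.1838  0.005 ]
 [ 0.4614 -0.1471  0.005 ]
 [ 0.4837 -0.0019  0.005 ]] [ 0.5938 -0.0927  0.005 ]
foot tri [[ 0.704  -0.1839  0.0046]] [[ 0.4625 -0.1475  0.0057]]
stand yaw -8.545304831282392 0.24519710434620734 0.14755894461901337
pegs [[ 0.6778 -0.0766  0.1585]
 [ 0.6721 -0.1312  0.1545]]
saddle [ 0.6803 -0.1057  0.138 ] [array([595.6273,  79.1436]), array([625.9005, 159.6269])]
pegL [ 0.6709 -0.077   0.1614] [array([548.1472,  88.3815]), array([585.1505, 106.8084])]
pegR [ 0.6629 -0.1304  0.1614] [array([640.8259, 100.2711]), array([627.762 , 158.9541])]
mouth [ 0.5081 -0.0798  0.0375] [array([554.3228, 381.4254]), array([348.5851, 372.1414])]
```

```bash
python3 -m crank '[[1,0.84,-0.98,0,0.1036],[1,0.84,-0.98,0,0.1036],[1,0.84,-0.98,0,0.1036],[1,0.84,-0.98,0,0.1036],[1,0.84,-0.98,0,0.1036]]'; python3 -m crank '[[1,0.83,-0.97,-0.3,0],[1,0.83,-0.97,-0.3,0],[1,0.83,-0.97,-0.3,0],[1,0.83,-0.97,-0.3,0],[1,0.83,-0.97,-0.3,0]]'; python3 -c "
from bench import *;import numpy as np
s=get_state();print(s['position'],s['joint_positions'],np.degrees(2*np.arctan2(s['tool_rot'][1],s['tool_rot'][0]))-90)"
```

```text
time: 0.72
position: [0.428, 0.3962, 0.2223]
tool_rot: [-0.373, 3.118, -0.004]
ft_force: [-0.5, 0.3, 0.2]
grip_width: 0.998
grip_force: 0.0
time: 1.35
position: [0.5918, 0.2019, 0.1607]
tool_rot: [0.373, -3.117, 0.005]
ft_force: [-0.4, 0.3, -1.0]
grip_width: 1.002
grip_force: 0.0
[0.59178714 0.20194766 0.16074275] [-0.50674844  0.3044861   0.16328464  1.60177515 -0.04855272  1.24206157
  1.47418169] -256.3390343475429
```

```bash
python3 -m crank '[[1,-0.005,0.02,-0.3,0],[1,-0.005,0.02,-0.55,0],[1,-0.005,0.02,-0.7,0],[1,-0.005,0.02,-0.7,0],[1,-0.005,0.02,-0.7,0]]'
python3 - <<'E'
from h import *
im=cv2.cvtColor(get_image("scene"),cv2.COLOR_RGB2BGR)[130:250,220:380]
im2=cv2.cvtColor(get_image("top"),cv2.COLOR_RGB2BGR)[140:260,190:350]
cv2.imwrite("pics/g1.png",cv2.resize(np.hstack([im,im2]),None,fx=2.5,fy=2.5,interpolation=cv2.INTER_CUBIC));print(get_state()['position'])
E
```

```text
time: 1.98
position: [0.5897, 0.2128, 0.024]
tool_rot: [-0.387, 3.116, 0.002]
ft_force: [-0.4, 0.2, 0.5]
grip_width: 0.998
grip_force: 0.0
[0.59041537 0.21251027 0.02478789]
```

View pics/g1.png

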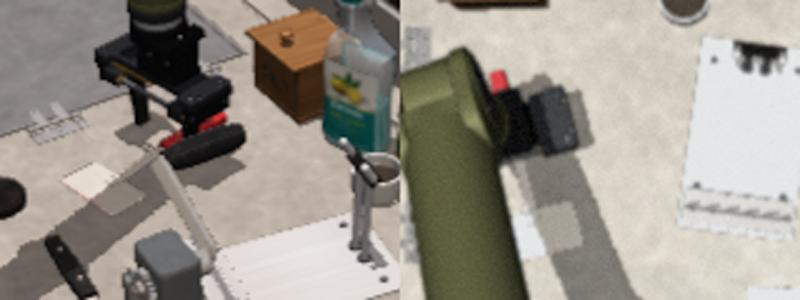

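The scene half shows the fingers straddling the red handle at about (195,130), with both clear of it. I'll correct y, descend and grip.

```bash
python3 -m crank '[[1,0.005,-0.032,-0.05,0],[1,0.005,-0.032,-0.1,0],[1,0.005,-0.032,-0.1,0],[1,0.005,-0.032,-0.1,0]]' ; python3 -m crank '[[0,0,0,0,0],[0,0,0,0,0],[0,0,0,0,0],[0,0,0,0,0],[0,0,0,0,0]]' 20;  python3 -m crank '[[0,0,0,0,0],[0,0,0,0.05,0],[0,0,0,0.2,0],[0,0,0,0.4,0],[0,0,0,0.4,0]]'
```

```text
time: 2.58
position: [0.5899, 0.2052, 0.0024]
tool_rot: [0.386, -3.118, -0.0]
ft_force: [0.1, 0.7, -0.3]
grip_width: 1.001
grip_force: 0.0
time: 3.2
position: [0.59, 0.2051, 0.0026]
tool_rot: [-0.386, 3.118, 0.0]
ft_force: [0.1, 0.5, -0.3]
grip_width: 0.519
grip_force: 0.0
time: 3.82
position: [0.593, 0.2061, 0.0874]
tool_rot: [-0.385, 3.11, 0.004]
ft_force: [-0.4, 0.4, -0.5]
grip_width: 0.021
grip_force: 0.0
```

The fingers close slower than I allowed for, so they were still closing when I lifted and shut on nothing. I'll reopen, check the scraper didn't move, and retry.

```bash
python3 -m crank '[[1,0,0,0,0],[1,0,0,0,0],[1,0,0,0,0],[1,0,0,0,0],[1,0,0,0,0]]' ;python3 -m crank '[[1,0,0,0,0],[1,0,0,0,0],[1,0,0,0,0],[1,0,0,0,0],[1,0,0,0,0]]'
python3 - <<'E'
from h import *
im=cv2.cvtColor(get_image("scene"),cv2.COLOR_RGB2BGR)
cv2.imwrite("pics/g2.png",cv2.resize(im[150:250,230:340],None,fx=5,fy=5,interpolation=cv2.INTER_CUBIC))
E
```

```text
time: 4.45
position: [0.5899, 0.205, 0.0823]
tool_rot: [0.385, -3.117, 0.0]
ft_force: [-0.7, -0.1, -0.7]
grip_width: 0.501
grip_force: 0.0
time: 5.08
position: [0.59, 0.2051, 0.0826]
tool_rot: [-0.386, 3.118, 0.0]
ft_force: [0.4, -0.1, -0.0]
grip_width: 0.986
grip_force: 0.0
```

View pics/g2.png

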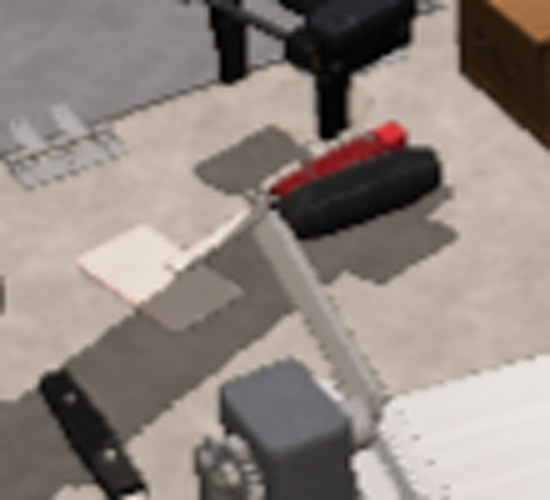

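The scraper hasn't moved: its blade corners are at about (245.6,202) and (265,216) in scene pixels, as before. I'll descend again and close with enough time.

```bash
python3 -m crank '[[1,0.005,0.005,-0.2,0],[1,0.005,0.005,-0.35,0],[1,0.005,0.005,-0.395,0],[1,0.005,0.005,-0.395,0]]' ; python3 -m crank '[[0,0,0,0,0],[0,0,0,0,0],[0,0,0,0,0],[0,0,0,0,0],[0,0,0,0,0]]' 20;python3 -m crank '[[0,0,0,0,0],[0,0,0,0,0],[0,0,0,0,0],[0,0,0,0,0]]' 20
```

```text
time: 5.62
position: [0.591, 0.206, 0.0035]
tool_rot: [0.386, -3.117, 0.0]
ft_force: [0.5, -0.2, 0.2]
grip_width: 1.002
grip_force: 0.0
time: 6.25
position: [0.591, 0.2061, 0.0037]
tool_rot: [-0.386, 3.118, 0.0]
ft_force: [-0.5, 0.7, 0.1]
grip_width: 0.519
grip_force: 0.0
time: 6.75
position: [0.591, 0.2062, 0.0036]
tool_rot: [0.386, -3.118, -0.0]
ft_force: [-0.2, 0.3, 0.3]
grip_width: 0.251
grip_force: 20.0
```

```bash
python3 -m crank '[[0,0,0,0.05,0],[0,0,0,0.3,0],[0,0,0,0.6,0],[0,0,0,0.98,0],[0,0,0,0.98,0]]' 20;python3 -m crank '[[0,0.06,-0.2,0,-0.015],[0,0.12,-0.4,0,-0.03],[0,0.17,-0.6,0,-0.045],[0,0.2,-0.8,0,-0.0628],[0,0.23,-1,0,-0.0628]]'
python3 - <<'E'
from h import *
im=cv2.cvtColor(get_image("scene"),cv2.COLOR_RGB2BGR)
cv2.imwrite("pics/g3.png",cv2.resize(im[80:280,220:420],None,fx=3,fy=3,interpolation=cv2.INTER_CUBIC))
print(get_state()['position'],get_state()['joint_positions'])
E
```

```text
time: 7.38
position: [0.5936, 0.2067, 0.2058]
tool_rot: [-0.384, 3.109, 0.004]
ft_force: [0.4, 0.6, -1.9]
grip_width: 0.255
grip_force: 19.9
time: 8.0
position: [0.6362, 0.0047, 0.1982]
tool_rot: [-0.234, -3.13, 0.001]
ft_force: [1.3, -0.1, -2.0]
grip_width: 0.247
grip_force: 19.9
[ 0.63658931 -0.0042372   0.19840306] [-0.30123811  0.31028771  0.32739002  1.53126858 -0.09492007  1.31818382
  1.44942954]
```

View pics/g3.png

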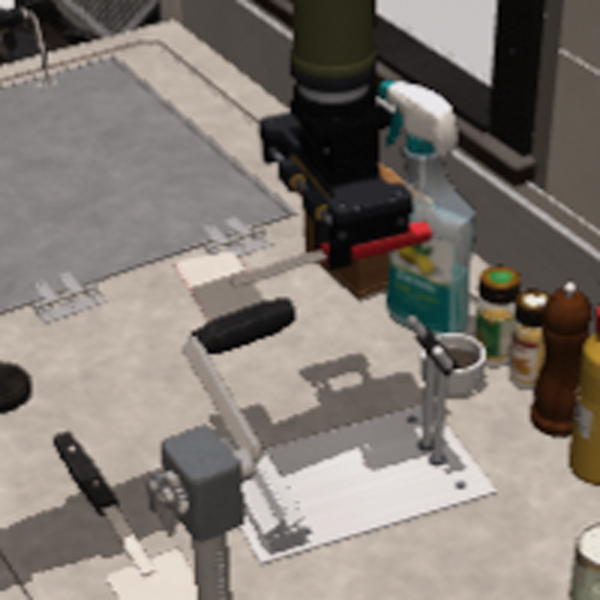

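The scraper is held about level: handle end at scene crop (428,232), blade near (210,265). Before moving on I'll check its pitch, and the height of the black crank handle at (245,325).

```bash
python3 -m crank '[[0,0,-0.2,0,0],[0,0,-0.35,0,0],[0,0,-0.5,0,0],[0,0,-0.5,0,0],[0,0,-0.5,0,0]]'
python3 - <<'E'
from h import *
np.set_printoptions(precision=4,suppress=True)
print("crank",tri([(418,262)],[(301.7,188.3)]))
im=cv2.cvtColor(get_image("scene"),cv2.COLOR_RGB2BGR); s=get_state(); print(s['position'],s['tool_rot'])
h=cv2.cvtColor(im,cv2.COLOR_BGR2HSV);m=cv2.inRange(h,(0,120,60),(8,255,255))|cv2.inRange(h,(172,120,60),(180,255,255))
m[:,:300]=0;m[:,400:]=0
c=max(cv2.findContours(m,0,cv2.CHAIN_APPROX_NONE)[0],key=cv2.contourArea);r=cv2.minAreaRect(c);print(r);b=cv2.boxPoints(r)
# long axis ends
i=np.argsort([np.linalg.norm(b[0]-b[k]) for k in range(1,4)]); k=1+i[0]; o=[q for q in range(1,4) if q!=k]
ends=np.array([(b[0]+b[k])/2,(b[o[0]]+b[o[1]])/2])
K,d,R,t=cam("scene");u=und("scene",ends);rays=np.c_[u,np.ones(2)]@R;C=-R.T@t
y=np.radians(-8.5);n=np.array([-np.sin(y),np.cos(y),0]);e=np.array([np.cos(y),np.sin(y),0])
X=C+rays*((n@(s['position']-C))/(rays@n))[:,None];print(X,"along",(X-s['position'])@e,"dz",X[:,2]-s['position'][2])
cv2.imwrite("pics/g4.png",cv2.resize(im[100:260,250:410],None,fx=3.75,fy=3.75,interpolation=cv2.INTER_CUBIC))
E
```

```text
time: 8.68
position: [0.6365, -0.0928, 0.1987]
tool_rot: [-0.232, -3.131, -0.002]
ft_force: [-0.1, 1.3, -2.3]
grip_width: 0.253
grip_force: 19.9
crank [[ 0.387  -0.2809  0.3929]]
[ 0.6367 -0.0921  0.1988] [-0.2301 -3.1317 -0.0018]
((370.0, 175.99998474121094), (6.324554443359375, 27.828041076660156), 71.56504821777344)
[[ 0.6563 -0.0951  0.1987]
 [ 0.7379 -0.1073  0.2052]] along [0.0198 0.1023] dz [-0.0001  0.0064]
```

View pics/g4.png

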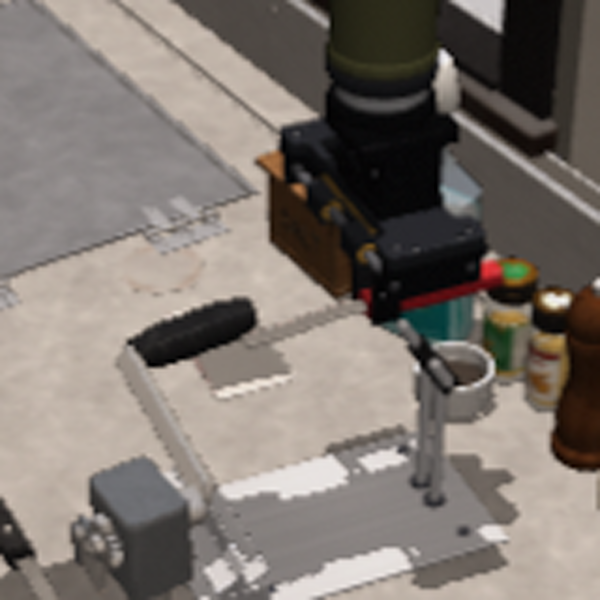

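The picture shows the handle hovering over the saddle (430,360) and the crank handle well off to the right (y=-0.28, z=0.39), so it's clear. Next I'll correct sideways and descend to just above the saddle.

```bash
python3 -m crank '[[0,0.003,-0.034,-0.08,0],[0,0.003,-0.034,-0.16,0],[0,0.003,-0.034,-0.23,0],[0,0.003,-0.034,-0.23,0],[0,0.003,-0.034,-0.23,0]]';python3 -m crank '[[0,0,0,0,0],[0,0,0,-0.01,0],[0,0,0,-0.02,0],[0,0,0,-0.03,0],[0,0,0,-0.03,0]]' 10
python3 - <<'E'
from h import *
im=cv2.cvtColor(get_image("scene"),cv2.COLOR_RGB2BGR)[120:260,270:410]
im2=cv2.cvtColor(get_image("top"),cv2.COLOR_RGB2BGR)[130:250,270:410]
im2=cv2.resize(im2,(140,140*120//140)); im2=cv2.copyMakeBorder(im2,0,20,0,0,cv2.BORDER_CONSTANT)
cv2.imwrite("pics/g5.png",cv2.resize(np.hstack([im,im2]),None,fx=2.85,fy=2.85,interpolation=cv2.INTER_CUBIC));print(get_state()['position'],get_state()['ft_force'],get_state()['torque'])
E
```

```text
time: 9.35
position: [0.6379, -0.1006, 0.1538]
tool_rot: [0.233, 3.132, 0.0]
ft_force: [0.2, -0.4, -3.2]
grip_width: 0.254
grip_force: 19.9
time: 9.98
position: [0.6374, -0.1007, 0.1473]
tool_rot: [-0.233, -3.132, -0.0]
ft_force: [0.1, 0.0, -1.9]
grip_width: 0.256
grip_force: 10.0
[ 0.63761821 -0.10077327  0.14758365] [ 0.46739198  0.25959904 -2.81814836] [ 0.01393122 -0.0156654  -0.02387163]
```

View pics/g5.png

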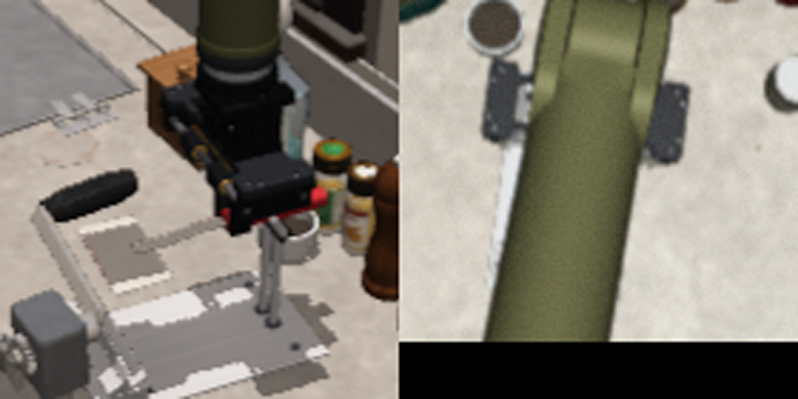

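The handle sits over the saddle between the pegs at (272,225), just short of contact. I'll lower the grip in steps so the saddle pivots the scraper.

```bash
python3 -m crank '[[0,0,0,-0.015,0],[0,0,0,-0.03,0],[0,0,0,-0.045,0],[0,0,0,-0.045,0]]' 10;python3 -m crank '[[0,0,0,-0.015,0],[0,0,0,-0.03,0],[0,0,0,-0.045,0],[0,0,0,-0.045,0]]'
python3 - <<'E'
from h import *
np.set_printoptions(precision=3,suppress=True)
im=cv2.cvtColor(get_image("scene"),cv2.COLOR_RGB2BGR);s=get_state();print(s['position'],s['ft_force'],s['torque'])
cv2.imwrite("pics/g6.png",cv2.resize(im[140:270,270:400],None,fx=4.5,fy=4.5,interpolation=cv2.INTER_CUBIC))
E
```

```text
time: 10.58
position: [0.6374, -0.1007, 0.1381]
tool_rot: [-0.233, -3.132, -0.0]
ft_force: [-0.5, 0.2, -1.7]
grip_width: 0.258
grip_force: 10.0
time: 11.08
position: [0.6374, -0.1006, 0.1292]
tool_rot: [-0.233, -3.132, -0.0]
ft_force: [-0.1, 0.4, -3.1]
grip_width: 0.253
grip_force: 10.0
[ 0.637 -0.101  0.129] [-0.098 -0.194 -1.159] [ 0.07   0.038 -0.023]
```

View pics/g6.png

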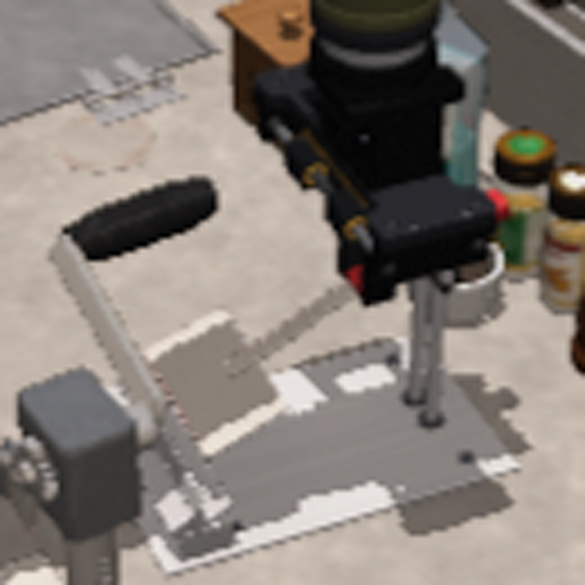

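The scraper is pivoting: the blade now tilts down, with edge corner (205,452) and rear corners (280,400) and (225,315). I'll turn those into slope coordinates.

```bash
cat >> h.py <<'E'
O=np.array([.5938,-.0927,0]);Y=np.radians(-8.545);ex=np.array([np.cos(Y),np.sin(Y),0]);ey=np.array([-np.sin(Y),np.cos(Y),0])
def vplane(px,y):  # scene pixel on stand-y plane -> stand x,z
    K,d,R,t=cam("scene");u=und("scene",px);r=np.c_[u,np.ones(len(u))]@R;C=-R.T@t
    y=np.atleast_1d(y);X=C+r*((y-ey@(C-O))/(r@ey))[:,None];return np.c_[(X-O)@ex,X[:,2]]
def slope(p): # stand x,z -> slope x,z
    q=np.asarray(p)-[-.110,.024];c,s=np.cos(np.pi/6),.5;return np.c_[q@[c,s],q@[-s,c]]
E
python3 - <<'E'
from h import *
np.set_printoptions(precision=4,suppress=True)
p=np.array([(205,452),(280,400),(225,315)])/4.5+[270,140]
v=vplane(p,np.array([-.0565,-.0565,.0535]));print(v,slope(v));print("pitch",np.degrees(np.arctan2(v[1,1]-v[0,1],v[1,0]-v[0,0])))
s=get_state()['position'];print("tcp stand",(s-O)@ex,(s-O)@ey,s[2])
E
```

```text
[[-0.0905  0.0819]
 [-0.0405  0.1065]
 [-0.0312  0.0892]] [[0.0459 0.0404]
 [0.1014 0.0367]
 [0.1009 0.0171]]
pitch 26.134150653575507
tcp stand 0.04436554685208291 -0.0013340186088491041 0.12935397966454937
```

Run:
```python
from h import *
np.set_printoptions(precision=1,suppress=True)
K,d,R,t=cam("scene");P=np.array([.0444,.1374])
for th in(16,19,22,25,28):
    a=np.radians(th);D=np.array([-np.cos(a),-np.sin(a)]);N=np.array([-np.sin(a),np.cos(a)])
    q=[]
    for x,y in((.123,-.055),(.063,-.055),(.063,.055),(.123,.055)):
        w=P+D*(x+.022)-N*.011;q.append(O+ex*w[0]+ey*(y-.0015)+[0,0,w[1]])
    p=cv2.projectPoints(np.array(q),cv2.Rodrigues(R)[0],t,K,d)[0].reshape(-1,2);print(th,((p-[270,140])*4.5).ravel())
```

```text
16 [202.6 446.7 289.3 401.2 220.2 299.1 138.1 341.7]
19 [207.2 454.  292.1 405.4 223.  303.3 142.6 349. ]
22 [212.2 460.9 295.2 409.3 226.1 307.3 147.6 356. ]
25 [217.8 467.5 298.6 413.1 229.5 311.  153.1 362.5]
28 [223.8 473.5 302.3 416.5 233.1 314.5 159.  368.6]
```

The corners match a clean pivot of about 19°, as the geometry predicts. I'll lower the last 9 mm to about 29°, then slide halfway down the slope.

```bash
python3 -m crank '[[0,0,0,-0.015,0],[0,0,0,-0.03,0],[0,0,0,-0.045,0],[0,0,0,-0.045,0],[0,0,0,-0.045,0]]';python3 -m crank '[[0,-0.022,0.003,-0.012,0],[0,-0.043,0.006,-0.025,0],[0,-0.064,0.0095,-0.037,0],[0,-0.086,0.013,-0.05,0],[0,-0.086,0.013,-0.05,0]]'
python3 - <<'E'
from h import *
np.set_printoptions(precision=4,suppress=True)
s=get_state();p=s['position'];w=np.array([(p-O)@ex,p[2]+.008]);print(w,slope([w]),(p-O)@ey,s['ft_force'],s['torque'])
cv2.imwrite("pics/n1.png",cv2.cvtColor(get_image("scene"),cv2.COLOR_RGB2BGR))
E
```

```text
time: 11.75
position: [0.6374, -0.1007, 0.1204]
tool_rot: [-0.233, -3.133, -0.0]
ft_force: [-0.6, 0.2, -2.0]
grip_width: 0.257
grip_force: 10.0
time: 12.38
position: [0.6285, -0.0983, 0.1163]
tool_rot: [0.23, 3.113, 0.0]
ft_force: [11.6, -0.7, 7.3]
grip_width: 0.247
grip_force: 9.8
[0.0351 0.1243] [[0.1759 0.0143]] -0.00040715128727312946 [11.5931 -0.7066  7.3025] [-0.0357 -2.5348 -0.0415]
```

Contact came early: about 14 N straight up the slope after roughly 10 mm. I'll back off and check numerically where the blade edge sits.

```bash
python3 -m crank '[[0,0.022,-0.003,0.012,0],[0,0.043,-0.0065,0.025,0],[0,0.064,-0.0095,0.037,0],[0,0.064,-0.0095,0.037,0]]'
python3 - <<'E'
from h import *
np.set_printoptions(precision=4,suppress=True,linewidth=250)
s=get_state();p=s['position'];w=np.array([(p-O)@ex,p[2]+.008]);print(w,slope([w]),(p-O)@ey,s['ft_force'],s['torque'])
g=cv2.cvtColor(get_image("scene"),cv2.COLOR_RGB2BGR);cv2.imwrite("pics/n2.png",g)
K,d,R,t=cam("scene")
for th in (27,29,31,33):
    a=np.radians(th);D=np.array([-np.cos(a),-np.sin(a)]);N=np.array([-np.sin(a),np.cos(a)]);q=[]
    for x,y in((.123,-.055),(.063,-.055),(.063,.055),(.123,.055),(.02,0)):
        v=w+D*(x+.022)-N*.011;q.append(O+ex*v[0]+ey*y+[0,0,v[1]])
    print(th,slope([w+D*.145-N*.012]),cv2.projectPoints(np.array(q),cv2.Rodrigues(R)[0],t,K,d)[0].ravel())
print("rows 205.. cols 300..345")
gg=cv2.cvtColor(g,cv2.COLOR_BGR2GRAY)
for r in range(204,252,1): print(r,''.join("%3x"%v for v in gg[r,298:346]))
E
```

```text
time: 12.92
position: [0.6323, -0.1002, 0.1169]
tool_rot: [-0.233, -3.131, 0.0]
ft_force: [-0.1, 0.9, -1.3]
grip_width: 0.25
grip_force: 10.0
[0.0392 0.1249] [[0.1796 0.0128]] -0.0016459091967272492 [-0.144   0.861  -1.3074] [0.24   0.1266 0.0028]
27 [[0.0342 0.0084]] [317.4249 248.264  334.9436 235.8566 319.7559 213.1112 303.2071 224.8748 339.3619 215.4914]
29 [[0.0345 0.0033]] [318.3502 249.1184 335.5076 236.3434 320.3103 213.6029 304.1156 225.7381 339.685  215.7   ]
31 [[ 0.0349 -0.0018]] [319.319  249.9287 336.0976 236.8041 320.8891 214.0698 305.0652 226.5593 340.0199 215.895 ]
33 [[ 0.0355 -0.0068]] [320.3298 250.6943 336.7127 237.2385 321.4915 214.5114 306.0544 227.3379 340.3661 216.0763]
rows 205.. cols 300..345
204  b4 b5 b5 b7 b8 b8 b9 b8 b7 b9 b9 b8 b7 b6 b7 b7 b9 b8 b9 ba b9 b7 b6 b7 b6 b4 b3 b4 b6 b8 b9 b8 b6 b4 b2 b2 b3 b1 ae af b0 b4 b5 b3 a2 64  a  d
205  b4 b3 b7 b8 b9 ba bb bb b8 b7 b6 b5 b3 b4 b6 b7 b6 b6 b7 b8 b6 b6 b7 b6 b4 b3 b3 b4 b6 b7 b8 b6 b5 b5 b4 b1 af ae b0 b0 b1 b7 b8 b7 af a4 78 1c
206  b3 b3 b5 b7 b7 b9 ba ba ba ba ba b8 b7 b6 b7 b5 b4 b4 b5 b6 b8 b6 b4
[... 6080 characters left out ...]
92 ba c3 7d a1 ca ce b0 6c 97 c6 d8 d7 d8 c5 93 83 82 81 81 81 81 82 83 83 82 82 83 83 84 84 84 84 85 85
248  37 37 3c 47 63 7e 7d 7c 7d 7c 79 7e 8a 90 95 a0 b2 cf d7 d8 d7 b8 87 b4 d9 d5 bc 85 80 80 80 80 81 81 82 81 82 82 83 84 83 84 85 84 84 84 83 84
249  37 36 3c 5c 78 7b 7d 7c 7c a1 c7 b6 95 90 8d 9e ae b9 d6 d7 c4 a1 99 90 a4 98 7c 7c 80 7f 80 81 81 81 82 82 83 84 84 84 83 83 84 83 84 ac d6 d5
250  36 37 3c 62 82 85 85 7d a0 ce d6 d1 bf a2 90 94 ac ca d6 d6 d2 cd b7 80 83 80 7b 7f 7f 80 81 82 82 83 83 83 83 83 83 83 83 ab d4 d5 d5 da e2 e3
251  37 36 36 5c 83 7e 7a a4 cf d6 d6 d5 bb 87 90 93 9a b8 d6 d6 d7 d8 c8 9b 7f 7f 80 80 82 82 83 82 83 82 82 82 83 83 83 82 83 8e bf e1 e2 e3 e3 e3
```

The numeric look says the scraper slipped about 6 mm in the grip and over-rotated to roughly 33°. Its edge dropped just below the deck and butted the deck's end, which fits the force direction. To fix it I'll:
1. Lift 12 mm square off the slope.
2. Slide in over the deck under the lip.
3. Lower it so the deck re-levels the blade.

```bash
python3 -m crank '[[0,-0.01,0.001,0.02,0],[0,-0.02,0.003,0.035,0],[0,-0.03,0.0045,0.052,0],[0,-0.03,0.0045,0.052,0]]'; python3 -m crank '[[0,-0.02,0.003,-0.012,0],[0,-0.04,0.006,-0.023,0],[0,-0.055,0.008,-0.032,0],[0,-0.055,0.008,-0.032,0],[0,-0.055,0.008,-0.032,0]]'
python3 - <<'E'
from h import *
np.set_printoptions(precision=4,suppress=True,linewidth=250)
s=get_state();p=s['position'];w=np.array([(p-O)@ex,p[2]+.008]);print(w,slope([w]),(p-O)@ey,s['ft_force'],s['torque'])
g=cv2.cvtColor(get_image("scene"),cv2.COLOR_RGB2BGR);cv2.imwrite("pics/n3.png",g)
gg=cv2.cvtColor(g,cv2.COLOR_BGR2GRAY)
for r in range(210,252,1): print(r,''.join("%2x"%(v//8) for v in gg[r,298:346]))
E
```

```text
time: 13.48
position: [0.6274, -0.0992, 0.1289]
tool_rot: [0.233, 3.132, 0.0]
ft_force: [-0.5, -1.0, -2.7]
grip_width: 0.249
grip_force: 10.0
time: 14.1
position: [0.6164, -0.0975, 0.1221]
tool_rot: [0.233, 3.133, 0.0]
ft_force: [0.5, -0.8, -1.9]
grip_width: 0.25
grip_force: 10.0
[0.023  0.1301] [[0.1682 0.0253]] -0.0014114007514060478 [ 0.523  -0.7645 -1.9246] [-0.0383 -0.0773  0.0264]
210 16161616161616161617171717171717161616161616161616171717171616161616161616161512 f f f10 e 5 0 0
211 161616161616161616171716161616161616161616161616171716161616161616161616161511 f f f1010 f b 2 6
212 1616161616161616161617171616161616161616161617171717171717171616161616161511 f f f10 f1115141314
213 15171717161617171717171716161616161616161616171717171717171717171617171512 f e f1012151516161616
214 151717171616161616161717161616161615161616161616161616171717171717171612 f e f f1115161616161616
215 151517171717161616161616161616161616191a191716161616161617171717171511 f e f f111516161616151516
216 1513131717171616161616161616161617191a1b1916161616161617171717171511 f f f f11151616161515151515
217
[... 2831 characters left out ...]
 6 7 b f f f f f e c b b14181116191a1b1b1b1a1610 f10101010101010101010101010101010101010101010
246  7 6 7 c f f f f f f d b d1315 f141b1b1b1b191311 f1010101010101010101010101010101010101010101010
247  6 6 7 b f f f f f f e c e12171812181b1b18111010101010101010101010101010101010101010101010101010
248  7 6 7 8 c f f f f f f d e11121313151a171112101010101010 f10101010101010101010101010101010101010
249  6 6 7 b e f f f f f13161111111313 e1010 f10101010 f f f1010101010101010101010101010101010101015
250  6 6 7 c101010 f f14191a171411121514 e f f1416 f f f f10 f1010101010101010101010101010151a1a1a1b
251  6 6 6 b10 f f1419191a1a171012121312 f f141a1913 f f f101010101010101010101010151a1a1a1b1c1c1c1c
```

Run:
```python
from h import *
np.set_printoptions(precision=4,suppress=True)
p=[(316.3,249),(331.5,233.3),(317.5,214.8)]
for yy in(.0,-.0015):
    print(slope(vplane(p,np.array([-.055,-.055,.055])+yy)))
K,d,R,t=cam("scene")
def pr(x,y,z):
    w=np.array([-.110+x*.866-z*.5,.024+x*.5+z*.866]);return cv2.projectPoints((O+ex*w[0]+ey*y+[0,0,w[1]]).reshape(1,3),cv2.Rodrigues(R)[0],t,K,d)[0].ravel()
for n,a in dict(lipR=(.027,-.065,.02),lipL=(.027,.065,.02),deckR=(.037,-.065,0),footL=None).items():
    if a: print(n,pr(*a))
```

```text
[[0.0305 0.0098]
 [0.0917 0.0229]
 [0.0859 0.0064]]
[[0.0308 0.0114]
 [0.0919 0.0245]
 [0.086  0.0078]]
lipR [314.8896 250.2117]
lipL [298.2549 222.4539]
deckR [321.1747 251.5878]
```

```bash
python3 -m crank '[[0,0,0,0,0],[0,0.008,-0.001,-0.014,0],[0,0.016,-0.0025,-0.028,0],[0,0.016,-0.0025,-0.028,0]]' 6; python3 -m crank '[[0,0.008,-0.001,-0.014,0],[0,0.016,-0.0025,-0.028,0],[0,0.016,-0.0025,-0.028,0]]'
python3 - <<'E'
from h import *
np.set_printoptions(precision=4,suppress=True,linewidth=250)
s=get_state();p=s['position'];w=np.array([(p-O)@ex,p[2]+.008]);print(w,slope([w]),(p-O)@ey,s['ft_force'],s['torque'])
g=cv2.cvtColor(get_image("scene"),cv2.COLOR_RGB2BGR);cv2.imwrite("pics/n4.png",g)
gg=cv2.cvtColor(g,cv2.COLOR_BGR2GRAY)
for r in range(210,252,1): print(r,''.join("%2x"%(v//8) for v in gg[r,302:340]))
E
```

```text
time: 14.65
position: [0.6193, -0.098, 0.1158]
tool_rot: [-0.233, -3.132, 0.0]
ft_force: [-1.6, 0.0, -2.3]
grip_width: 0.251
grip_force: 6.0
time: 15.02
position: [0.6226, -0.0983, 0.1115]
tool_rot: [-0.233, -3.133, -0.001]
ft_force: [-3.1, 1.1, 3.7]
grip_width: 0.251
grip_force: 6.1
[0.0293 0.1195] [[0.1684 0.013 ]] -0.0012409135263042811 [-3.0726  1.0763  3.6747] [ 0.283   0.6467 -0.0047]
210 1616161616171717171717171616161616161616161717171717161616161616161616161616
211 1616161616171716161616161616161616161617171716161616161616161616161616151615
212 1616161616171717161616161616161616161717171717171717171616161616161616141212
213 161717171717171716161616161616161616171717171717171717171716161616161512 f f
214 1616161616161717161616161615161616161616161616171717171717171717161512 f e f
215 17171616161616161616161616161616161616161616161617171717171717171410 f e e f
216 171716161616161616161616161615151413151616161617171717171717171510 e e e f10
217 1716161616161615151516161616161618191816161616171717171616161410 e e e f f11
218 1616161616161615151516161616181a1a1a1a1717171717171716
[... 1995 characters left out ...]
 f f f f f f f14191b1b1a191511 f10101010101010101010
244  f f f f f d b b c e e1011 f f f f1419191b1b1b191411101010101010101010101010
245  f f f f f e c b b1418 f f f f f141a1b1b1b1b18111010101010101010101010101010
246  f f f f f f d b d131510 f f14191a1b1b1b1a16 f101010101010101010101010101010
247  f f f f f f e c e121718 e121a1b1b1b1b191510 f101010101010101010101010101010
248  c f f f f f f f111112141212181b1b1b181310 f10101010101010101010101010101010
249  f f f f f1418161212111314151a1b1b1812101010 f f1010101010101010101010101010
250 101010 f14191a1a1714111215191714151416 f f f f f1010101010101010101010101015
251 10 f f14191a1a1a171012121316191919191913 f f101010101010101010101010151a1a1b
```

Run:
```python
from h import *
np.set_printoptions(precision=4,suppress=True)
p=[(317,250),(332.8,235.7),(321,216.5),(306.5,229)]
print(slope(vplane(p,np.array([-.055,-.055,.055,.055])-.001)))
# full rigid fit from known blade size
K,d,R,t=cam("scene");ob=np.array([(.123,.055,0),(.063,.055,0),(.063,-.055,0),(.123,-.055,0)])
b=np.array([(x[0]) for x in [[0]]])
from scipy.optimize import least_squares
from scipy.spatial.transform import Rotation as Ro
c,s=np.cos(np.pi/6),.5
Rs=np.c_[ex*c+[0,0,s],ey,-ex*s+[0,0,c]];Os=O+ex*-.110+[0,0,.024]
def f(q):
    X=Ro.from_rotvec(q[3:]).apply(ob*[-1,-1,1]*[1,.96,1]+[.123,0,0])+q[:3]
    W=X@Rs.T+Os
    return np.r_[(cv2.projectPoints(W,cv2.Rodrigues(R)[0],t,K,d)[0].reshape(-1,2)-p).ravel(),(q[1]+.001)/.002]
r=least_squares(f,[.03,0,0,0,0,0],x_scale=[.01]*3+[.1]*3);print(r.x[:3],np.degrees(r.x[3:]),r.cost)
```

```text
[[ 0.0301  0.0059]
 [ 0.0901  0.0131]
 [ 0.0904 -0.007 ]
 [ 0.0331 -0.0114]]
[ 0.0311 -0.001  -0.0031] [-7.319  -6.3154 -0.8834] 0.21860511695334053
```

The force is square off the slope, so the blade and handle now rest on the deck and saddle at about the right height. I'll slide 10 mm into the mouth and check the force.

```bash
python3 -m crank '[[0,-0.015,0.002,-0.008,0],[0,-0.03,0.0045,-0.017,0],[0,-0.043,0.0065,-0.025,0],[0,-0.043,0.0065,-0.025,0]]'
cat > st.py <<'E'
from h import *
np.set_printoptions(precision=4,suppress=True)
s=get_state();p=s['position'];w=np.array([(p-O)@ex,p[2]+.008]);F=s['ft_force']
print("pivot slope",slope([w]),"y",(p-O)@ey,"F",F,"Fslope x,z",slope([[F@ex-.11,F[2]+.024]]),s['torque'],s['grip_width'])
E
python3 st.py
```

```text
time: 15.58
position: [0.615, -0.0975, 0.1068]
tool_rot: [0.233, 3.13, -0.0]
ft_force: [-0.5, -0.0, 5.3]
grip_width: 0.25
grip_force: 6.0
pivot slope [[0.1594 0.0128]] y -0.0016100515921926334 F [-0.4563 -0.0319  5.3408] Fslope x,z [[2.2837 4.8486]] [0.0673 0.0585 0.0406] 0.2496689971013592
```

```bash
python3 -m crank '[[0,-0.015,0.002,-0.008,0],[0,-0.03,0.0045,-0.017,0],[0,-0.043,0.0065,-0.025,0],[0,-0.043,0.0065,-0.025,0]]'; python3 st.py
```

```text
time: 16.08
position: [0.6057, -0.0961, 0.1013]
tool_rot: [0.233, 3.132, -0.0]
ft_force: [0.4, -0.0, 4.8]
grip_width: 0.251
grip_force: 6.0
pivot slope [[0.1486 0.0127]] y -0.0015788863346704429 F [ 0.3596 -0.0414  4.7571] Fslope x,z [[2.6919 3.9389]] [ 0.0182  0.0019 -0.045 ] 0.2511608354158508
```

Sliding freely, with about 2.7 N of friction. I'll continue in smaller steps toward the stop.

```bash
python3 -m crank '[[0,-0.01,0.0015,-0.006,0],[0,-0.02,0.003,-0.012,0],[0,-0.026,0.004,-0.015,0],[0,-0.026,0.004,-0.015,0]]'; python3 st.py
python3 - <<'E'
from h import *
g=cv2.cvtColor(get_image("scene"),cv2.COLOR_RGB2BGR);cv2.imwrite("pics/n5.png",g)
gg=cv2.cvtColor(g,cv2.COLOR_BGR2GRAY)
for r in range(214,252,1): print(r,''.join("%2x"%(v//8) for v in gg[r,296:340]))
E
```

```text
time: 16.58
position: [0.6005, -0.0953, 0.0982]
tool_rot: [0.233, 3.132, -0.0]
ft_force: [-0.2, 0.1, 5.8]
grip_width: 0.25
grip_force: 6.0
pivot slope [[0.1424 0.0127]] y -0.001575951705276695 F [-0.1697  0.082   5.8288] Fslope x,z [[2.7585 5.1379]] [-0.0093 -0.0962  0.0371] 0.25032562462125507
214 1415151717171616161616161717161616161515161616161616161616171717171717171716141210 a 2 5
215 1315151517171717161616161616161616161616161616161616161616161717171717171717151210 c 2 2
216 12131513131617171616161616161616161616161515161616161616161717171717171715131210 f c 2 0
217 11131514131616161616161616151515151616161515151516161616161717171716161512 f10 f10 d 2 0
218 111213151415171616161616151515151616161616151616161617171717171716161512 f f f1011 e 6 0
219 1111111315151717161616161616161616161616161516161717171717171717161512 f f f10111211 7 1
220 11111112151415171616161616161616161616161515161616161717171717171512 f e f10 f b e d b a
221 111111111315131316161616161616161616151515151616161616161717171611 f e f f c b a b1011 f
222 121111111315141417171716171717191a1816161616161616161616
[... 2029 characters left out ...]
f f f f f f14191a1a17 f10101010101010101010101010
245  6 7 7 6 7 b f f f f f e c b b1418 f f f f f f1418191a191510 f10101010101010101010101010
246  7 7 7 6 7 c f f f f f f d b b111510 f f f f14191a1a191410101010101010101010101010101010
247  7 7 6 6 7 b f f f f f f e c d111718 f f1419191a1a18121110101010101010101010101010101010
248  7 7 6 6 7 9 c f f f f f f d e11121312141a1a1a1a171010101010 f10101010101010101010101010
249  7 6 6 6 7 b e f f f f f f101111111314161b1b1a1710 f f f f f f10 f1010101010101010101010
250  7 7 6 6 7 c101010 f f f14191714111215191b19181a16 f f f f f f10101010101010101010101010
251  7 6 6 6 6 b10 f f101319191a17101112131719171a1a1813 f f f10101010101010101010101010151a
```

```bash
python3 - <<'E'
from h import *
np.set_printoptions(precision=4,suppress=True)
print(slope(vplane([(325.5,241.5),(314.3,222)],np.array([-.055,.055])-.0015)), slope(vplane([(325.5,241.5),(314.3,222)],np.array([-.05,.05])-.0015)))
E
python3 -m crank '[[0,-0.006,0.001,-0.004,0],[0,-0.013,0.002,-0.008,0],[0,-0.02,0.003,-0.0115,0],[0,-0.02,0.003,-0.0115,0]]'; python3 st.py
```

```text
[[ 0.0641  0.0129]
 [ 0.0646 -0.0076]] [[ 0.0634  0.0076]
 [ 0.0652 -0.0028]]
time: 17.12
position: [0.5985, -0.095, 0.0969]
tool_rot: [0.233, 3.127, -0.001]
ft_force: [2.7, -0.7, 6.4]
grip_width: 0.253
grip_force: 5.9
pivot slope [[0.14   0.0126]] y -0.0015273422059444179 F [ 2.709  -0.6802  6.3873] Fslope x,z [[5.6012 4.1416]] [-0.1301 -0.7699 -0.0012] 0.25268042375251504
```

The blade's back edge was at slope x ≈ 64 mm, so the edge was about 4 mm from the stop. The force has now doubled with less travel than commanded, which looks like the stop. I'll make one more small push to confirm.

```bash
python3 -m crank '[[0,-0.005,0.0007,-0.003,0],[0,-0.01,0.0015,-0.006,0],[0,-0.01,0.0015,-0.006,0]]'; python3 st.py; python3 -m crank '[[0,-0.005,0.0007,-0.003,0],[0,-0.01,0.0015,-0.006,0],[0,-0.01,0.0015,-0.006,0],[0,-0.01,0.0015,-0.006,0]]'; python3 st.py
python3 - <<'E'
from h import *
g=cv2.cvtColor(get_image("scene"),cv2.COLOR_RGB2BGR);cv2.imwrite("pics/n6.png",g)
gg=cv2.cvtColor(g,cv2.COLOR_BGR2GRAY)
for r in range(218,250,1): print(r,''.join("%2x"%(v//8) for v in gg[r,306:330]))
E
```

```text
time: 17.5
position: [0.598, -0.095, 0.0965]
tool_rot: [0.232, 3.124, -0.001]
ft_force: [5.3, -1.8, 6.6]
grip_width: 0.25
grip_force: 5.9
pivot slope [[0.1394 0.0125]] y -0.0016172490265848089 F [ 5.2612 -1.8485  6.5661] Fslope x,z [[8.0267 2.9476]] [-0.2179 -1.2972 -0.024 ] 0.24984314593902057
time: 18.0
position: [0.5961, -0.0948, 0.0952]
tool_rot: [0.232, 3.124, -0.001]
ft_force: [5.4, -1.6, 6.4]
grip_width: 0.249
grip_force: 5.9
pivot slope [[0.1371 0.0123]] y -0.0016910264388778 F [ 5.4107 -1.6367  6.4347] Fslope x,z [[8.0617 2.7757]] [-0.2644 -1.3693 -0.0074] 0.24942823323618712
218 161615151515161616161615161616161717171717171616
219 161616161616161616161615161617171717171717171615
220 161616161616161616161515161616161717171717171511
221 1616161616161616151515151616161616161717171612 f
222 17161616161616161616161616161616161616171511 f e
223 17171717191a191716161616161716161614 e e10 f e f
224 171718191a1a1a161217171717171614 f d c f e e f f
225 18191a1a1a1a18131517171717171713 b d10 f e f f e
226 161a1a1a1a1811101215171616191a181210 f e f f e10
227 161a1a181311 f f1011171a1a1
[... 487 characters left out ...]
01010101010
237  d e d f f f f f e e e f f f10101010101010101010
238  b c f f f f f f f f f f f f f f e e101010101010
239  b c e e f f f f f f f f f f f f1011101010101010
240  b b f12 f f f f f f f f f f f f f10101010101010
241  b b c e e f f f f f f f f f f f f f d c10101010
242  c b b d10 f f f f f f f f f f f f f121410101010
243  f f b b d f f f f f f f f f f f1419191610101010
244  f d b b c e e f f f f f f f f14191a1a16 e101010
245  f e c b b1418 f f f f f f f14191a191511 f101010
246  f f d b b111510 f f f f1419191a1914111010101010
247  f f e c d111718 f f f14191a1a181211101010101010
248  f f f d e111213121419191a1a17101010101010 f1010
249  f f f e f11111314161a1a191611 f f f10 f1010 f10
```

The force plateaus at 8 N while the fingers slip along the handle, and the blade's back edge is now at about 61 mm. The edge is home, so I'll release.

```bash
python3 -m crank '[[0.35,0,0,0,0],[0.5,0,0,0,0],[0.7,0,0,0,0],[0.7,0,0,0,0],[0.7,0,0,0,0]]'; python3 -m crank '[[0.8,0,0,0,0],[0.8,0,0,0,0],[0.8,0,0,0.05,0],[0.8,0,0,0.2,0],[0.8,0,0,0.4,0]]';python3 -m crank '[[0.8,0,0,0.2,0],[0.8,0,0,0.4,0],[0.8,0,0.3,0.6,0],[0.8,-0.2,0.6,0.6,0],[0.8,-0.4,1,0.6,0]]';python3 -m crank '[[0.8,-0.1,0.2,0,0],[0.8,-0.1,0.4,0,0],[0.8,-0.1,0.4,0,0],[0.8,-0.1,0.4,0,0]]'
python3 - <<'E'
from h import *
for n in("scene","top"): cv2.imwrite(f"pics/f_{n}.png",cv2.cvtColor(get_image(n),cv2.COLOR_RGB2BGR))
a=cv2.imread("pics/f_scene.png");h=cv2.cvtColor(a,cv2.COLOR_BGR2HSV)
for n,a0,a1,b0,b1 in(("scene",300,420,120,230),("top",280,400,130,260)):
    h=cv2.cvtColor(cv2.imread(f"pics/f_{n}.png"),cv2.COLOR_BGR2HSV);m=cv2.inRange(h,(0,120,60),(8,255,255))|cv2.inRange(h,(172,120,60),(180,255,255))
    z=np.zeros_like(m);z[b0:b1,a0:a1]=m[b0:b1,a0:a1]
    c=cv2.findContours(z,0,cv2.CHAIN_APPROX_NONE)[0]
    if c:
        c=max(c,key=cv2.contourArea);print(n,cv2.contourArea(c),cv2.minAreaRect(c),cv2.boxPoints(cv2.minAreaRect(c)).tolist())
K={}
c,s=np.cos(np.pi/6),.5
def W(x,y,z): return O+ex*(-.110+x*c-z*s)+ey*y+[0,0,.024+x*s+z*c]
for n in("scene","top"):
    K,d,R,t=cam(n);P=np.array([W(.245,y,.02) for y in(-.013,.013)]+[W(.135,y,.02) for y in(-.013,.013)]+[W(.06,-.055,.002),W(.06,.055,.002)])
    print(n,cv2.projectPoints(P,cv2.Rodrigues(R)[0],t,K,d)[0].reshape(-1,2).round(1).tolist())
print(get_state()['position'])
E
```

```text
time: 18.68
position: [0.592, -0.0939, 0.0929]
tool_rot: [-0.233, -3.133, -0.0]
ft_force: [0.1, -0.6, -0.2]
grip_width: 0.67
grip_force: 0.0
time: 19.3
position: [0.5916, -0.0938, 0.1738]
tool_rot: [-0.233, -3.131, 0.0]
ft_force: [1.0, -0.8, 0.4]
grip_width: 0.8
grip_force: 0.0
time: 19.92
position: [0.5316, 0.0687, 0.2944]
tool_rot: [0.234, 3.13, 0.001]
ft_force: [1.2, 0.1, -1.3]
grip_width: 0.802
grip_force: 0.0
time: 20.42
position: [0.5123, 0.1465, 0.2931]
tool_rot: [0.234, 3.132, -0.001]
ft_force: [-0.0, -0.1, -0.4]
grip_width: 0.798
grip_force: 0.0
scene 260.5 ((353.280029296875, 203.0399932861328), (8.400001525878906, 38.80000686645508), 53.130104064941406) [[335.24005126953125, 211.3199920654297], [366.280029296875, 188.0399932861328], [371.32000732421875, 194.75999450683594], [340.280029296875, 218.0399932861328]]
top 201.5 ((333.96551513671875, 173.413818359375), (8.138458251953125, 35.21128845214844), 4.763641834259033) [[328.4482727050781, 190.62071228027344], [331.3724060058594, 155.5310516357422], [339.4827575683594, 156.20692443847656], [336.5586242675781, 191.2965850830078]]
scene [[369.1, 191.8], [365.0, 186.8], [338.1, 215.5], [334.4, 210.3], [326.0, 244.0], [311.3, 220.9]]
top [[339.2, 158.1], [330.3, 157.0], [334.3, 192.8], [325.7, 191.7], [344.8, 214.4], [309.5, 209.9]]
[0.51251644 0.14571945 0.29297736]
```

Run:
```python
from h import *
np.set_printoptions(precision=4,suppress=True)
X=tri([(335.4,155.9),(332.5,191.0)],[(368.8,191.4),(337.8,214.7)])
print("handle ends slope x,z",slope(np.c_[(X-O)@ex,X[:,2]]),"y",(X-O)@ey)
for n,r0,r1,c0,c1 in(("top",200,232,302,352),("scene",216,252,302,342)):
    g=cv2.cvtColor(cv2.imread(f"pics/f_{n}.png"),cv2.COLOR_BGR2GRAY);print(n,c0)
    for r in range(r0,r1): print(r,''.join("%2x"%(v//8) for v in g[r,c0:c1]))
```

```text
handle ends slope x,z [[0.2461 0.0097]
 [0.1368 0.016 ]] y [-0.0013 -0.0066]
top 302
200 1b1a181b1c1c1c1c1c1c1c1c1c1c1c1c1c1c1c1c1c1c1c1c1c1b1a191918181b1c1c1c1c1c1c1c1c1c1c1c1c1c1c1c1c1b18
201 1a19181b1c1d1c1c1c1c1c1c1c1c1c1c1c1c1c1c1c1c1c1c1c1a19191918181b1c1c1c1c1c1c1c1c1c1c1c1c1c1c1c1c1c18
202 1a191a1b1c1c1c1c1d1c1c1c1c1c1c1c1c1c1d1c1c1c1c1c1c191a1919191a1c1c1c1c1c1c1c1c1c1c1c1c1c1c1c1c1c1b18
203 1a1a1b1c1c1c1c1c1c1c1c1c1c1c1c1c1c1c1c1c1c1c1c1c1c191919191a1b1c1c1c1c1c1c1c1c1c1c1c1c1c1c1c1c1c1c1a
204 1a1a1b1c1c1c1c1c1c1c1c1c1c1c1c1c1c1c1c1c1c1c1d1c1c191819191a1c1c1c1c1c1c1c1c1c1c1c1c1c1c1c1c1c1c1c1b
205 1a191c1c1c1c1c1c1c1c1c1c1c1c1c1c1c1c1c1c1c1c1c1c1c18191919191b1c1c1c1c1c1c1c1c1c1c1d1c1c1c1c1c1c1c1b
206 19181b1c1c1c1c1c1c1c1c1c1c1c1c1c1c1c1c1c1c1c1c1c1c1a191919191c1c1c1c1c1c1c1c1c1c1c1c1c1c1c1c1c1c1b1a
207 1a181b1c1c1c1c1c1c1c1d1c1c1c1c1c1c1c1c1c1c1c1c1c1c1a1a1919181b1c1c1c1c1c1c1c1c1c1c1c1c1c1c1c1c1c1a1b
208 1a181b1c1c1c1c1c1c1c1c1c1c1c1c1c1c1c1c1c1c1c1c1c1b1b1a1a19181b1c1c1c1c1c1c1c1c1c1c1c1c1c1c1c1c1b191a
209 1a191c1c1c1c1c1c1c1c1b1b1a1a191a1c1c1c1c1c1c1c1c191a1a1a1a181b1c1c
[... 4714 characters left out ...]
 f14191a1b1b1b1b1b1b
244 1a1919191814111113171819191a1a191919191a1a1a1915 d f f141919191a1b1b1b1b1b1b1b1b
245 1a1a19191917131111171b191a1a1a1919191919191814101419191a1b1b1b1b1b1b1b1b1b1b1b1b
246 1a19191a19191611111317181a1a1a191a1919191a1a19191a1b1b1b1b1b1b1b1b1b1b1b1b1b1b1b
247 181a1919191917131111161b1a1a1a19191a1917161b1b1b1b1b1b1b1b1b1b1b1b1b1b1b1b1b1b1b
248 131a191919191916111111161a1a1a19191916 f11161b1a1a1a1a1b1b1b1a1b1b1b1b1b1b1b1b1b
249 11171a19191919171111101315161a1a181510 e f151a1a1a1a1a1b1b1b1b1b1b1b1b1b1b1b1b1b
250 10151a1a191919191713111114181a18171915 f f10161a1a1a1a1b1b1b1b1b1b1b1b1b1b1b1b1b
251  f11171a191919191610111112161715191a1812 f f10161b1b1b1b1b1b1b1b1b1b1b1b1b1b1b1b
```

Both views put the blade's back edge at slope x ≈ 60±2 mm, which means the edge is home. It's square to the stand and centred to a few mm, with the handle in the saddle. The arm is clear, so I'll hand the job in.

```bash
python3 -c "
from bench import *
print(close_job())"
```

```text
the job is handed in; nothing more can be done
None
```

The scraper is on its stand, let go, and handed in: by my final two-camera measurements the blade edge is home within about 2 mm of the stop and the handle lies between the pegs. The job system returned no verdict.

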